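Clamp a leaded glass panel with a star-wheel jig

ROBOT

A 6-joint arm with a two-finger parallel gripper is mounted at the origin on the work surface. World frame = base frame: x ahead of the robot, y to its left, z up, the work surface at z = 0. Lengths are in mm, angles in rad, forces in N, time in s.
With the tool pointing down it reaches from about 275 to 750 mm from the base axis. Payload 10.2 kg.
Tool frame: the origin (TCP) lies on the mounting face of the last link; the fingertips stand 166 mm ahead of it and the grasp point (between the pads) lies 147 mm ahead of it; z points along the fingers, y is the direction in which the jaws open and shut (so a half turn about z gives the same grasp; the last joint's range is limited). The gripper opens to 88 mm and grips with 3 to 60 N. Pads are 18 mm wide; open, the fingers measure 123 mm over their backs; the gripper's body (75 mm by 187 mm) begins 45 mm behind the grasp point.
Start: joints at [0.971, 0.313, 1.498, -0, 1.331, -0.223], TCP at [193.186, 488.172, 404.72] pointing down, gripper open.
Joint ranges: [-2.94, 2.94], [-0.97, 2.17], [0.19, 2.56], [-1.23, 4.37], [0.02, 3.11], [-2.88, 2.88]. Speed limits (rad/s): [2.39, 2.39, 3.01, 3.14, 3.14, 3.14].

INTERFACE

Orientations are given as a unit quaternion [x, y, z, w].
In Python, from cell import manip gives the robot as it stands.
- The arm moves only by the tool carry_out, never from a script. Its argument "deltas" is text: rows parted by semicolons, each of 5 numbers parted by spaces: the shift along the tool's x, y, z in units of 25 mm (1.0 is 25 mm), then the turn about the tool's z in degrees, then the opening, from -1 (shut) to 1 (fully open). A call has 1 to 12 rows; each row shifts and turns the pose as measured when the row begins, along the tool's axes as they then stand; what a row does not reach is not made up. A row lasts 1/12 s, in which the tool goes at most 41.7 mm and 7.16 degrees, less where a joint would pass 70% of its speed; a pose out of reach is approached as far as the arm can. A call is refused whole if a number of a shift passes 1 or a number of a turn 7.16, either way. A call with a gripper value outside its range is refused whole. The fingers move at their own pace and stop on an object; "force" is the grip in N (left out, the last holds). Time passes only in rows, so rows that do not move let the fingers close. It gives the time, the measured TCP pose, the force and the opening at its end, in the units of the state.
- manip.get_state(): the state, without advancing time (a new reading comes with each control period).
- manip.capture(name): name is "side" or "top" or "wrist"; returns a dict with "img" (480x640x3 uint8, blue, green, red), "range_z" (480x640 float32, mm along the optical axis (not along the pixel's ray), 0 where there is no reading), "intrinsics" (3x3 intrinsics, pixels), "xyz" and "attitude" of the camera in the world. Camera axes: x right, y up, looking along -z (the intrinsics and any distortion apply to the point x, -y, -z); pixel columns grow to the right and rows downward; lengths in mm; the calibration is good to about 2 mm. The wrist camera is an equidistant fisheye: a pixel r from the principal point sees the ray r / f radians off the axis. A picture is of the moment at which its call begins.
- manip.finish_job(): hands the job in, once; it reports no verdict.
Trained networks look in the newest picture that a camera, given by its name, has taken for a name from the list of things; names that differ only in an ending like _2 or _b are one class to them, and where a whole thing is asked for, a point or a joint stands for the part that bears it (a point fixed in the world has none). Each returns a list of dicts, best first, with "conf" (0 to 1); they miss things now and then, are a little off and sometimes report something else, mostly with a low value. They report only what shows in the picture. A call takes as long as a camera call.
- manip.spot_in(camera, thing): "point" ([x, y, z] in mm, in the coordinates of the camera as it stood for that picture, good to about 4 mm: the middle of the surface that is visible of it).
The state is a dict: "time": time; "qpos": joint angles; "joint_vel": joint speeds; "joint_efforts": joint torques, N m; "tcp_pos": TCP position; "tool_rot": TCP orientation; "contact_force": force on the tool from outside, world axes, zero at the start; "moment": the same for the moment, N m; "width": finger opening in mm.
Only numpy, scipy, OpenCV 4.12 (cv2) and the standard library are available. Lean on these libraries where they do the work, as an engineer would, in place of code of your own. Each camera call takes 0.05 s, during which the arm holds its last target.

TASK

Lay the long green-and-amber glass panel flat on the clamping jig's bed between the jaw and the blue end stop, and let go of it. Then close the jaw by pushing the spokes of the star wheel round, one after another, counter-clockwise seen from above, until the panel is held against the end stop with a squeeze of about 45 newtons; go by feel, for the glass cracks above 90 newtons. Leave the other things on the bench where they are.

Things in the scene. Friction and masses are not known exactly. Their poses are not given: they have to be found in the camera images.
- panel_center (a point): Centre (half-way up) of the loose leaded-glass panel: green, yellow, amber panes in a grey metal frame, 60 x 140 x 12 mm, about 0.25 kg, flat on the table. y axis along the 140 mm length, x across the 60 mm width (grasp across the width), z up. Either way round in the jig will do. The square red-and-blue panel is not part of the job.
- jig: Fixed clamping jig. Origin on the table under the middle of the panel's place; y runs along the clamping direction to the end stop, x across, z up. Aluminium bed 46 mm wide, top 20 mm above the table, from y -167 to +123 mm. The panel lies on it lengthwise along y, centred on x = 0 within 10 mm, overhanging 7 mm each side. Star wheel axis: x = 0, y = -245 mm, on a 92 mm square pedestal.
- stop_nominal (a point): Where the face of the blue end stop is on average (jig x = 0, y = +70 mm, 29 mm above the table; the jig's axes). The real stop was set by hand up to 7 mm either side of this along y, and its place is not measured. It is firm, 56 mm wide, stands 18 mm above the bed with an 8 mm bolt head on top.
- jaw: Jaw carriage. Origin on the bed's top (20 mm above the table) at the pressing face when its pad is relaxed; jig's axes. 50 mm wide, 20 mm high, 41 mm long; behind it a bar runs to the wheel, 39 to 49 mm above the table. Slides along jig y only; starts at y = -95 mm +-3.5 mm. The black front pad is sprung, 12 N per mm of compression, up to 9 mm.
- capstan: Star wheel with a vertical axis; origin on the axis at mid-spoke height, 85 mm above the table. Four round spokes, 12 mm thick, along its +x, +y, -x, -y axes; hub radius 25 mm, hub top 107 mm above the table. Counter-clockwise from above closes the jaw, 7 mm per radian; 2 to 6 radians needed in all. Stays where left, for squeezes up to 80 N.
- spoke_ball (a point): Centre of the red ball (22 mm diameter) ending the wheel's +x spoke, 97 mm from the axis; all four alike. Turning torque: 0.60 N m running free (8 N pushing at 75 mm from the axis), plus 0.007 N m per newton of squeeze: 0.92 N m (12.2 N at 75 mm) at 45 N, 1.23 N m at 90 N. Panel at the stop: +84 N squeeze per radian. A finger rubbing on a spoke feels up to half the push crosswise as well.
- guard_edge (a point): Middle of the near top edge of the clear flat guard over the wheel's far half (jig x = +36 mm, y = -245 mm, 110 mm above the table; jig's axes). It covers jig x +36 to +126 mm, 120 mm either side in y, on two yellow posts. Fingers reach the spokes from above only at jig x below +36 mm, so each spoke is left, and the next taken, before the guard.

How it is judged (in metres and radians):
On the way:
1. the long panel lies flat on the jig's bed between jaw and end stop, let go, not yet clamped (x of panel_center in the frame of jig between -0.014 and 0.014 m and y of panel_center in the frame of jig between -0.03 and 0.012 m and z of panel_center in the frame of jig between 0.022 and 0.03 m and angle between the y axis of panel_center and the y axis of jig, either way round below 0.15 rad and contact force between the fingers and panel below 0.2 N and contact force between jaw and panel below 5 N), for 0.2 s.
At the end, for the whole second after the job is handed in: The long panel lies flat on the bed (its centre within 14 mm of the bed's centre line, square to it within 0.08 rad), against the end stop, squeezed by the jaw with 22 to 75 N, the wheel at rest and everything let go (x of panel_center in the frame of jig between -0.014 and 0.014 m and y of panel_center in the frame of jig between -0.012 and 0.012 m and z of panel_center in the frame of jig between 0.022 and 0.03 m and angle between the y axis of panel_center and the y axis of jig, either way round below 0.08 rad and contact force between jaw and panel between 22 and 75 N and angular speed of capstan below 0.05 rad/s); the robot touches nothing.
It fails at once if the jaw squeezes the glass panel with more than 90 N (contact force between jaw and panel above 90 N).
It fails at once if one of the other loose things on the bench is moved more than 25 mm (distance of any of square_panel, flux_bottle, solder_reel, nail_dish, weight, flux_brush, nail_hammer from where it was at the start of the episode above 0.025 m).
It also fails if it takes over 72 s, if anything falls off the work surface, if the arm or the gripper's body presses on something with over 40 N, if the wrist force passes 120 N, or if a joint passes its speed limit or range.

## Working session

There is one attempt and no reset: what is moved stays moved. The work goes in short steps, Python scripts to look and compute and a tool call to move; the robot and the scene stay as the last step left them, time stands still between calls to the robot, and variables do not carry over. Pictures are saved under pics/ and viewed, and the job is handed in when it is done.

Besides the shell and the picture viewer there is one more tool, called after "Call:" as name(argument=value, ...) on one line, values as JSON. carry_out: Moves the arm, as the interface text tells. Its arguments: {"type":"object","properties":{"deltas":{"type":"string"},"force":{"type":"number"}},"required":["deltas"]}

```bash
ls; mkdir -p pics
cat > h.py <<'E'
import numpy as np, cv2
from scipy.spatial.transform import Rotation as R
from cell import manip
def cap(n,f=None):
    c=manip.capture(n)
    if f: cv2.imwrite('pics/'+f,c['img'])
    return c
def w(c,p):
    return R.from_quat(c['attitude']).apply(p)+np.array(c['xyz'])
def px(c,u,v,z=None):
    K=np.array(c['intrinsics']);
    if z is None: z=c['range_z'][int(v),int(u)]
    return w(c,np.array([(u-K[0,2])/K[0,0]*z,-(v-K[1,2])/K[1,1]*z,-z]))
def pxplane(c,u,v,h):
    o=np.array(c['xyz']); d=px(c,u,v,1000.)-o
    return o+d*(h-o[2])/d[2]
def spots(cam,c,things):
    for t in things:
        for r in manip.spot_in(cam,t)[:4]:
            print(cam,t,round(r['conf'],2),np.round(w(c,r['point']),1))
E
python3 - <<'E'
from h import *
for n in ['top','side']:
    c=cap(n,n+'0.png'); print(n,np.round(c['xyz']),np.round(c['attitude'],3),np.round(c['intrinsics'],1).tolist())
    spots(n,c,['panel_center','jig','stop_nominal','jaw','capstan','spoke_ball','guard_edge'])
print(manip.get_state())
E
```

```text
pics
top [470.  16. 962.] [-0.06   0.037  0.713 -0.698] [[541.9, 0.0, 323.0], [0.0, 541.9, 233.7], [0.0, 0.0, 1.0]]
top panel_center 0.95 [435.4 246.8  12.9]
top jig 0.86 [ 550.8 -219.   105. ]
top stop_nominal 0.91 [ 546.6 -220.5  107.6]
top jaw 0.68 [ 496.8 -244.2   91.4]
top jaw 0.58 [ 519.3 -128.8   42.6]
top capstan 0.82 [ 493.6 -243.6   91.1]
top spoke_ball 0.65 [ 492.9 -250.    90.6]
top guard_edge 0.79 [ 549.4 -220.7  104.4]
side [ 292. -507.  614.] [ 0.41  -0.103 -0.24   0.874] [[491.4, 0.0, 318.7], [0.0, 491.4, 240.3], [0.0, 0.0, 1.0]]
side jig 0.81 [ 551.6 -263.9  102.1]
side stop_nominal 0.63 [ 550.1 -262.1  106.4]
side jaw 0.71 [ 523.8 -138.7   40.6]
side capstan 0.66 [ 494.1 -262.2   92.1]
side spoke_ball 0.93 [ 494.  -264.9   90.6]
side guard_edge 0.69 [439.7 240.7   9.5]
side guard_edge 0.6 [ 549.6 -264.4  105.2]
{'time': 0.8, 'qpos': array([ 9.70598077e-01,  3.12884550e-01,  1.49767888e+00, -3.63128968e-05,
        1.33098962e+00, -2.23403237e-01]), 'joint_vel': array([-5.57099627e-05, -5.39258331e-04, -3.57927217e-04, -5.74557638e-04,
        1.80807267e-04,  2.59693471e-03]), 'joint_efforts': array([ 1.09406788e-03, -4.02088737e+01, -2.52406991e+01,  6.95770606e-02,
        3.17461614e-02, -6.23485946e-06]), 'tcp_pos': array([193.19030607, 488.17165865, 404.73604597]), 'tool_rot': array([1.87280762e-01, 9.82306427e-01, 1.10881680e-05, 2.40889154e-05]), 'contact_force': array([ 0.00590672, -0.13143013, -0.47704017]), 'moment': array([-0.00408366, -0.02797309, -0.0797505 ]), 'width': 88.01642624178747}
```

View pics/top0.png

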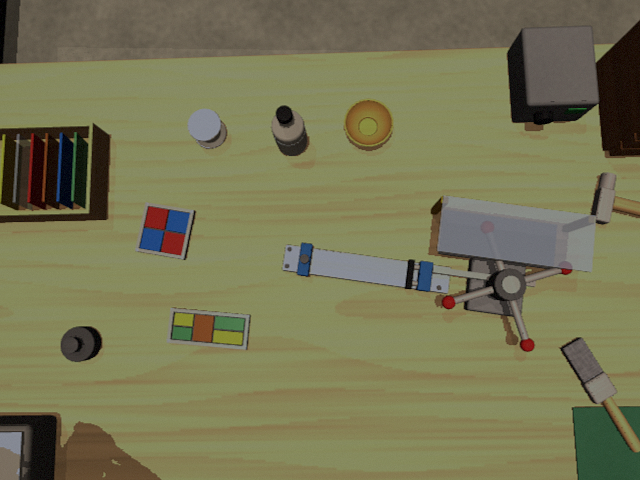

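View pics/side0.png

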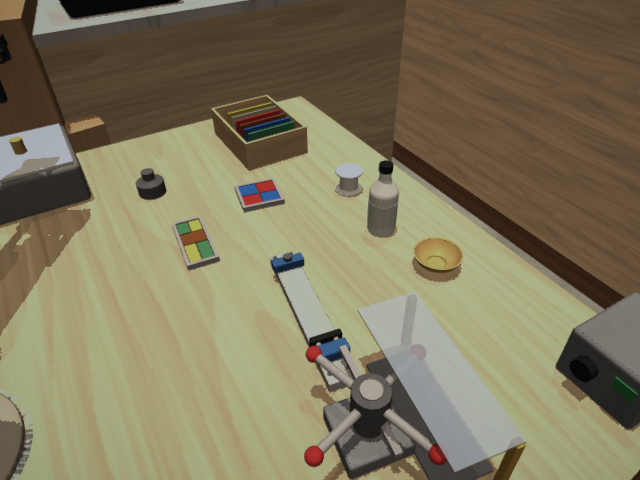

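Run:
```python
from h import *
c=cap('top')
cv2.imwrite('pics/crop1.png',cv2.resize(c['img'][220:360,150:350],None,fx=4,fy=4,interpolation=cv2.INTER_CUBIC))
cv2.imwrite('pics/crop2.png',cv2.resize(c['img'][210:360,400:600],None,fx=4,fy=4,interpolation=cv2.INTER_CUBIC))
cv2.imwrite('pics/crop3.png',cv2.resize(c['img'][230:300,270:460],None,fx=4,fy=4,interpolation=cv2.INTER_CUBIC))
```

```text
(no output)
```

View pics/crop1.png

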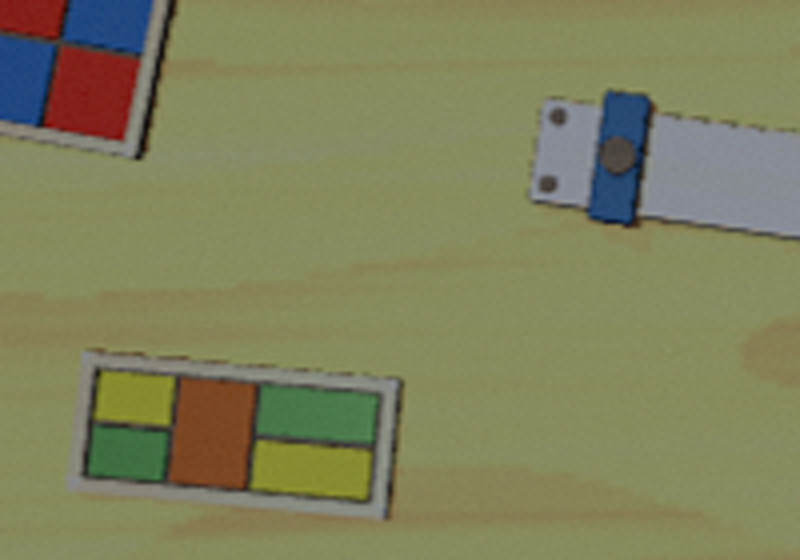

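View pics/crop2.png

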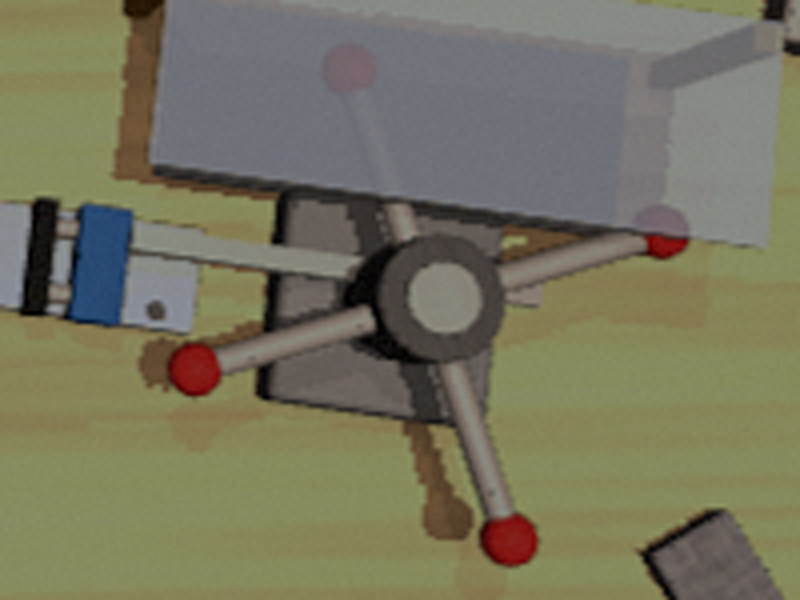

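View pics/crop3.png

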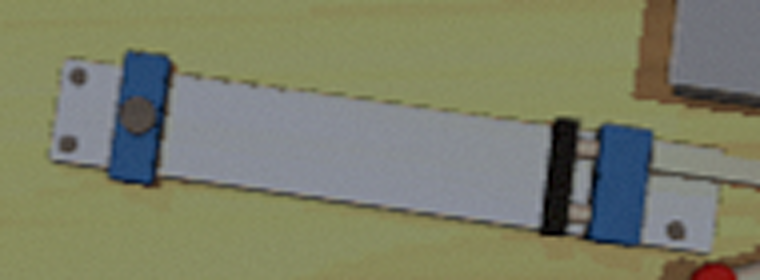

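```bash
cat >> h.py <<'E'
def cr(u,v,ox,oy,s=4): return (u+.5)/s-.5+ox,(v+.5)/s-.5+oy
E
python3 - <<'E'
from h import *
c=cap('top')
P=[pxplane(c,*cr(u,v,150,220),12) for u,v in [(88,350),(402,378),(388,517),(72,488)]]
P=np.array(P);print(P.round(1));ctr=P.mean(0);print('panel',ctr, np.linalg.norm(P[0]-P[1]),np.linalg.norm(P[1]-P[2]))
d=(P[0]+P[3]-P[1]-P[2])[:2];print('panel long ang',np.degrees(np.arctan2(d[1],d[0])))
# bed
f=lambda u,v,h:pxplane(c,*cr(u,v,270,230),h)
lf=f(62,58,20);lb=f(50,162,20)
rt=f(718,180,20);rb=f(714,252,20)
ub=f(548,122,20);lbb=f(540,228,20)
print('bed L',lf,lb,'R',rb, 'mid',ub,lbb)
d=(lb-rb)[:2]; print('bed edge len',np.linalg.norm(d),np.degrees(np.arctan2(d[1],d[0])))
d=(lf-ub)[:2];print(np.degrees(np.arctan2(d[1],d[0])))
g=lambda u,v,h:pxplane(c,*cr(u,v,400,210),h)
hub=g(444,298,107);print('hub',hub)
B=np.array([g(195,369,85+0),g(510,539,85),g(666,232,85),g(349,68,85)]);print('balls',B.round(1),B.mean(0))
print('diam',np.linalg.norm(B[0]-B[2]),np.linalg.norm(B[1]-B[3]))
for b in B: print(np.degrees(np.arctan2(*(b-hub)[:2][::-1])),np.linalg.norm((b-hub)[:2]))
endm=(lf+lb)/2
v=(endm-hub)[:2];print('axis hub->bed end',np.linalg.norm(v),'(368)',np.degrees(np.arctan2(v[1],v[0])))
y=v/np.linalg.norm(v);O=hub[:2]+245*y;print('jig O',O,'alt',endm[:2]-123*y)
x=np.array([y[1],-y[0]])
jf=lambda p:np.array([(p[:2]-O)@x,(p[:2]-O)@y])
print('stop face',jf(f(170,62,38)),jf(f(155,184,38)))
print('stop back',jf(f(126,52,38)),jf(f(108,180,38)))
print('pad front',jf(f(557,118,40)),jf(f(541,234,40)))
print('jaw front',jf(f(602,125,40)),jf(f(588,240,40)))
print('guard edge',jf(g(152,168,110)),jf(g(765,246,110)))
E
```

```text
[[476.5 314.1  12. ]
 [461.9 175.6  12. ]
 [402.6 181.7  12. ]
 [417.1 319.9  12. ]]
panel [439.51971727 247.83637764  12.        ] 139.20431792864107 59.62671836865043
panel long ang 83.96727383281835
bed L [582.36335652 112.54227754  20.        ] [536.83611107 118.19705517  20.        ] R [ 492.26438523 -167.20224783   20.        ] mid [549.67151658 -98.53190525  20.        ] [503.98476219 -93.30329991  20.        ]
bed edge len 288.8587905876046 81.12363567674338
81.19580357459715
hub [ 501.43443159 -247.40366748  107.        ]
balls [[ 476.  -154.2   85. ]
 [ 407.6 -273.7   85. ]
 [ 526.7 -343.4   85. ]
 [ 595.8 -222.2   85. ]] [ 501.5239403  -248.37816032   85.        ]
diam 195.86752448321164 195.09874030832364
105.24612679862256 96.55873531949096
-164.36541106875902 97.46094864171246
-75.25050792149104 99.31062832155644
14.984414650400149 97.6409320613513
axis hub->bed end 367.40671485929806 (368) 80.89100295841367
jig O [540.22114524  -5.49337244] alt [540.12722042  -6.07917564]
stop face [25.71050357 74.69920932] [-26.97292751  73.56987915]
stop back [27.41524008 94.08872704] [-28.0589314   93.71050762]
pad front [ 24.20975226 -91.80444954] [-25.40789023 -90.9851999 ]
jaw front [  23.85549627 -110.96598789] [ -25.1705905  -110.79536077]
guard edge [  34.69474318 -127.15208707] [  36.72091067 -363.76642001]
```

Call:
carry_out(deltas="0 0 0 6.8 1; 0 0 0 6.8 1; 0 0 0 6.8 1; 0 0 0 6.8 1; 0 0 0 6.8 1; 0 0 0 6.8 1; 0 0 0 6.8 1; 0 0 0 6.8 1; 0 0 0 6.8 1; 0 0 0 6.8 1; 0 0 0 6.4 1")

```text
time: 1.82
tcp_pos: [193.2, 488.2, 404.7]
tool_rot: [0.763, 0.647, -0.0, -0.0]
contact_force: [-0.6, 0.6, 0.1]
width: 87.9
```

```bash
cat >> h.py <<'E'
def go(x,y,z,phi=None):
    s=manip.get_state();M=R.from_quat(s['tool_rot']).as_matrix();p=np.array(s['tcp_pos'])
    a=np.degrees(np.arctan2(M[1,1],M[0,1]))
    d=M.T@(np.array([x,y,z])-p)/25
    print('t',round(s['time'],2),'p',p.round(1),'phi',round(a,2),'units',d.round(2),'turn',None if phi is None else round(((a-phi)+180)%360-180,2),'F',np.array(s['contact_force']).round(1),'w',round(s['width'],1))
E
python3 - <<'E'
from h import *
go(439.5,247.8,240,-6)
E
```

```text
t 1.82 p [193.2 488.2 404.7] phi -9.41 units [-7.87 11.29  6.59] turn -3.41 F [-0.6  0.6  0.1] w 87.9
```

Call:
carry_out(deltas="-0.65 0.94 0.4 -1.5 1; -0.65 0.94 0.4 -1.5 1; -0.65 0.94 0.4 0 1; -0.65 0.94 0.4 0 1; -0.65 0.94 0.4 0 1; -0.65 0.94 0.4 0 1; -0.65 0.94 0.4 0 1; -0.65 0.94 0.4 0 1; -0.65 0.94 0.4 0 1; -0.65 0.94 0.4 0 1; -0.65 0.94 0.4 0 1; -0.3 0.4 0.2 0 1")

```text
time: 2.82
tcp_pos: [444.9, 261.6, 286.7]
tool_rot: [0.746, 0.666, 0.004, -0.001]
contact_force: [-0.5, 0.3, 0.1]
width: 87.8
```

Run:
```python
from h import *
go(439.5,247.8,240,-6)
```

```text
t 2.82 p [444.9 261.6 286.7] phi -6.53 units [-0.59 -0.16  1.86] turn -0.53 F [-0.5  0.3  0.1] w 87.8
```

Call:
carry_out(deltas="-0.55 -0.15 0.7 -0.5 1; 0 0 0.7 0 1; 0 0 0.5 0 1; 0 0 0 0 1")

```text
time: 3.15
tcp_pos: [441.4, 246.3, 237.0]
tool_rot: [0.745, 0.667, 0.004, -0.001]
contact_force: [-1.0, -0.0, -0.3]
width: 88.3
```

Run:
```python
from h import *
go(439.5,247.8,170,-6)
c=cap('wrist','w1.png')
c=cap('top','t1.png')
spots('top',c,['panel_center'])
```

```text
t 3.15 p [441.4 246.3 237. ] phi -6.29 units [ 0.03 -0.09  2.68] turn -0.29 F [-1.  -0.  -0.3] w 88.3
top panel_center 0.69 [436.6 211.8  10.3]
```

View pics/w1.png

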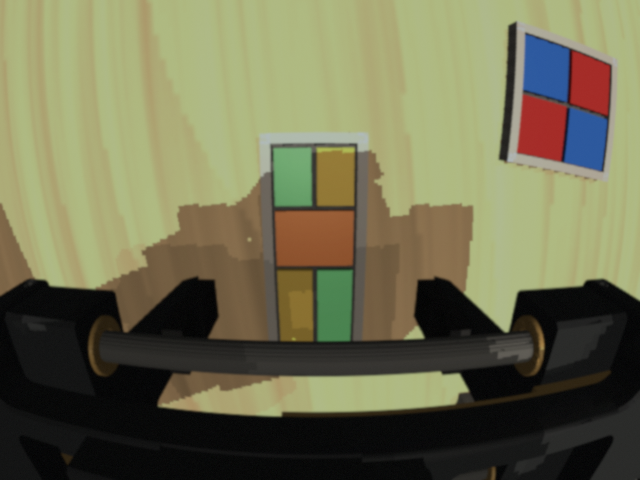

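Call:
carry_out(deltas="0 -0.08 0.7 0 1; 0 0 0.7 0 1; 0 0 0.7 0 1; 0 0 0.4 0 1; 0 0 0.1 0 1; 0 0 0 0 1")

```text
time: 3.8
tcp_pos: [442.3, 250.3, 179.1]
tool_rot: [0.743, 0.669, 0.012, 0.003]
contact_force: [0.1, -0.5, 0.3]
width: 87.9
```

Run:
```python
from h import *
go(439.5,247.8,170,-6)
```

```text
t 3.8 p [442.3 250.3 179.1] phi -6.07 units [-0.12 -0.11  0.36] turn -0.07 F [ 0.1 -0.5  0.3] w 87.9
```

Call:
carry_out(deltas="-0.1 -0.1 0.25 0 1; 0 0 0.1 0 1; 0 0 0 0 1")

```text
time: 4.05
tcp_pos: [440.1, 248.4, 171.8]
tool_rot: [0.743, 0.669, 0.014, 0.004]
contact_force: [-1.3, 0.1, 0.1]
width: 88.0
```

```bash
cat >> h.py <<'E'
def tilt():
    s=manip.get_state();M=R.from_quat(s['tool_rot']).as_matrix();print('toolz',M[:,2].round(4),'tip',(np.array(s['tcp_pos'])+166*M[:,2]).round(1),'vel',np.abs(s['joint_vel']).max().round(4))
E
python3 - <<'E'
from h import *
go(439.5,247.8,170,-6);tilt()
E
```

```text
t 4.05 p [440.1 248.4 171.8] phi -6.04 units [-0.03 -0.02  0.07] turn -0.04 F [-1.3  0.1  0.1] w 88.0
toolz [ 0.0258  0.0125 -0.9996] tip [444.3 250.5   5.8] vel 0.0105
```

Call:
carry_out(deltas="-0.1 -0.15 0.12 0 1; 0 0 0 0 1; 0 0 0 0 -1; 0 0 0 0 -1; 0 0 0 0 -1; 0 0 0 0 -1; 0 0 0 0 -1; 0 0 0 0 -1; 0 0 0 0 -1", force=25)

```text
time: 4.8
tcp_pos: [436.2, 246.2, 169.6]
tool_rot: [0.743, 0.669, 0.015, 0.005]
contact_force: [0.3, -0.4, -0.9]
width: 59.5
```

Run:
```python
from h import *
go(439.5,247.8,250,-9);tilt()
```

```text
t 4.8 p [436.2 246.2 169.6] phi -6.05 units [ 0.13  0.21 -3.21] turn 2.95 F [ 0.3 -0.4 -0.9] w 59.5
toolz [ 0.0281  0.0131 -0.9995] tip [440.8 248.3   3.7] vel 0.0028
```

Call:
carry_out(deltas="0 0 -0.4 0 -1; 0 0 -0.6 0 -1; 0 0 -0.6 0 -1; 0 0 -0.6 0 -1; 0 0 -0.6 0 -1; 0 0 -0.3 0 -1; 0 0 0 0 -1")

```text
time: 5.38
tcp_pos: [432.6, 244.8, 251.5]
tool_rot: [0.743, 0.669, 0.012, 0.003]
contact_force: [-1.0, -0.3, -3.2]
width: 59.9
```

Run:
```python
from h import *
go(539,-8.5,250,-9);tilt()
```

```text
t 5.38 p [432.6 244.8 251.5] phi -6.04 units [-9.63  5.3   0.04] turn 2.96 F [-1.  -0.3 -3.2] w 59.9
toolz [ 0.0217  0.0113 -0.9997] tip [436.1 246.7  85.5] vel 0.0099
```

Call:
carry_out(deltas="-0.4 0.22 0 0.3 -1; -0.8 0.44 0 0.3 -1; -0.8 0.44 0 0.3 -1; -0.8 0.44 0 0.3 -1; -0.8 0.44 0 0.3 -1; -0.8 0.44 0 0.3 -1; -0.8 0.44 0 0.3 -1; -0.8 0.44 0 0.3 -1; -0.8 0.44 0 0.3 -1; -0.8 0.44 0 0.2 -1; -0.8 0.44 0 0 -1; -0.4 0.22 0 0 -1")

```text
time: 6.38
tcp_pos: [524.4, -6.7, 240.8]
tool_rot: [0.761, 0.649, 0.006, -0.002]
contact_force: [0.5, -0.1, -3.2]
width: 59.7
```

Run:
```python
from h import *
go(539,-8.5,250,-9);tilt()
```

```text
t 6.38 p [524.4  -6.7 240.8] phi -9.08 units [ 0.03  0.59 -0.37] turn -0.08 F [ 0.5 -0.1 -3.2] w 59.7
toolz [ 0.0055  0.0112 -0.9999] tip [525.3  -4.9  74.8] vel 0.2346
```

Call:
carry_out(deltas="0 0.5 0 0 -1; 0 0.05 0.5 0 -1; 0 0 0.5 0 -1; 0 0 0.2 0 -1; 0 0 0 0 -1")

```text
time: 6.8
tcp_pos: [538.3, -13.6, 206.3]
tool_rot: [0.763, 0.647, 0.004, -0.005]
contact_force: [0.0, 0.0, -3.9]
width: 59.8
```

Run:
```python
from h import *
go(539,-8.5,190,-9);tilt()
cap('side','s2.png');cap('wrist','w2.png');cap('top','t2.png')
```

```text
t 6.8 p [538.3 -13.6 206.3] phi -9.43 units [ 0.2  -0.01  0.66] turn -0.43 F [ 0.   0.  -3.9] w 59.8
toolz [ 4.000e-04  1.220e-02 -9.999e-01] tip [538.4 -11.6  40.3] vel 0.0062
```

View pics/s2.png

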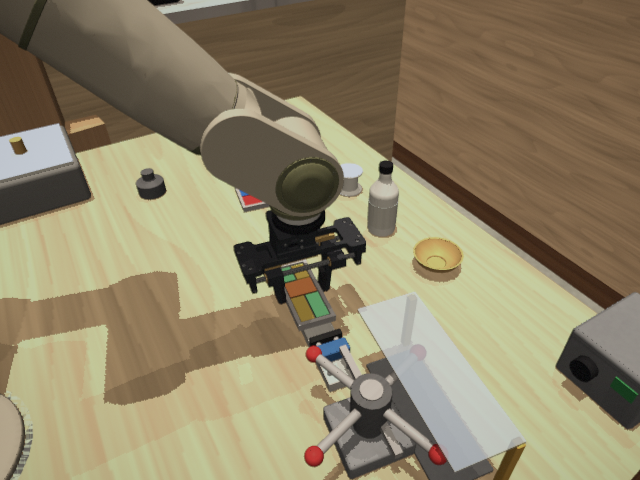

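View pics/w2.png

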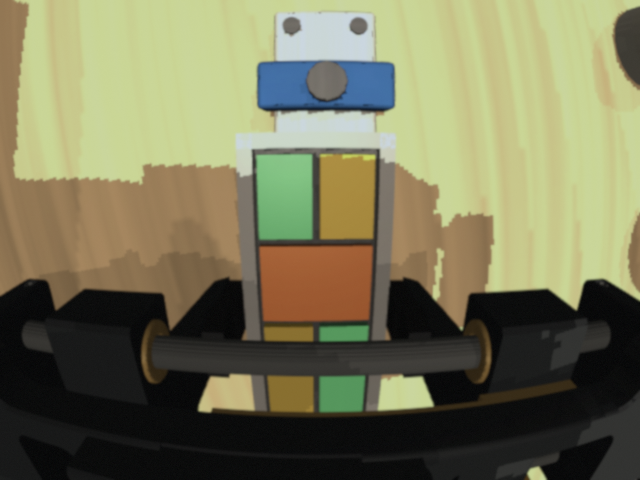

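Call:
carry_out(deltas="0.06 0.03 0.25 0 -1; 0.06 0 0.2 0 -1; 0 0 0.12 0 -1; 0 0 0 0 -1")

```text
time: 7.28
tcp_pos: [540.3, -9.7, 194.1]
tool_rot: [0.762, 0.647, 0.006, -0.002]
contact_force: [0.4, 0.4, -3.5]
width: 59.3
```

Run:
```python
from h import *
go(539,-8.5,190,-9);tilt()
```

```text
t 7.28 p [540.3  -9.7 194.1] phi -9.36 units [ 0.04 -0.06  0.16] turn -0.36 F [ 0.4  0.4 -3.5] w 59.3
toolz [ 0.0061  0.0109 -0.9999] tip [541.3  -7.9  28.1] vel 0.0034
```

Call:
carry_out(deltas="0 -0.05 0.08 0 -1; 0 0 0.06 0 -1; 0 0 0.04 0 -1; 0 0 0 0 -1")

```text
time: 7.62
tcp_pos: [539.1, -9.3, 190.5]
tool_rot: [0.762, 0.647, 0.006, -0.002]
contact_force: [-0.8, 0.1, -2.7]
width: 59.9
```

Run:
```python
from h import *
go(539,-8.5,190,-9);tilt()
```

```text
t 7.62 p [539.1  -9.3 190.5] phi -9.33 units [ 0.03 -0.01  0.02] turn -0.33 F [-0.8  0.1 -2.7] w 59.9
toolz [ 0.007   0.0105 -0.9999] tip [540.3  -7.6  24.5] vel 0.0064
```

Call:
carry_out(deltas="0 0 0.04 0 -1; 0 0 0 0 -1; 0 0 0 0 0.6; 0 0 0 0 1; 0 0 0 0 1; 0 0 0 0 1")

```text
time: 8.12
tcp_pos: [539.7, -9.5, 190.8]
tool_rot: [0.762, 0.647, 0.007, -0.0]
contact_force: [0.9, -0.7, -0.5]
width: 84.3
```

Call:
carry_out(deltas="0 0 -0.3 0 1; 0 0 -0.5 0 1; 0 0 -0.6 0 1; 0 0 -0.6 0 1; 0 0 -0.6 0 1; 0 0 -0.6 0 1; 0 0 0 0 1")

```text
time: 8.7
tcp_pos: [538.9, -10.4, 276.7]
tool_rot: [0.762, 0.647, 0.007, -0.0]
contact_force: [-0.3, 0.3, 0.7]
width: 88.1
```

Run:
```python
from h import *
go(539,-8.5,250,-9);tilt()
cap('wrist','w3.png')
c=cap('side','s3.png')
c=cap('top','t3.png')
cv2.imwrite('pics/t3c.png',cv2.resize(c['img'][210:360,270:470],None,fx=4,fy=4,interpolation=cv2.INTER_CUBIC))
```

```text
t 8.7 p [538.9 -10.4 276.7] phi -9.35 units [ 0.06 -0.02  1.07] turn -0.35 F [-0.3  0.3  0.7] w 88.1
toolz [ 0.0108  0.0096 -0.9999] tip [540.7  -8.8 110.7] vel 0.0292
```

View pics/w3.png

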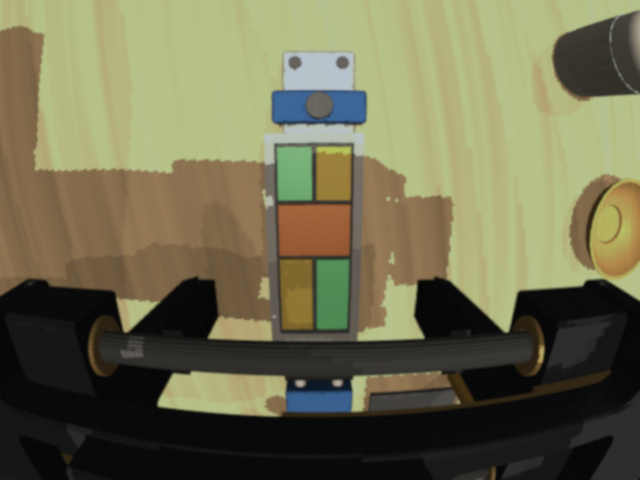

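View pics/s3.png

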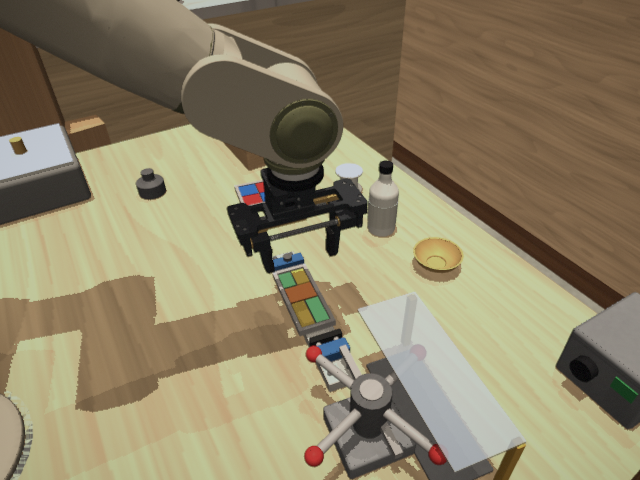

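```bash
cat >> h.py <<'E'
W=np.array([501.5,-247.9])
JX=-9.0 # world angle of jig x
def fin(theta_w,r=70,off=15):
    """finger centre (world xy) pushing spoke at world angle theta (deg)"""
    t=np.radians(theta_w);e=np.array([np.cos(t),np.sin(t)]);n=np.array([np.sin(t),-np.cos(t)])
    return W+r*e+off*n
def wheel(off=15):
    s=manip.get_state();M=R.from_quat(s['tool_rot']).as_matrix();p=(np.array(s['tcp_pos'])+155*M[:,2])
    d=p[:2]-W; rho=np.hypot(*d);a=np.degrees(np.arctan2(d[1],d[0]))
    phi=np.degrees(np.arctan2(M[1,1],M[0,1]))
    th=a+np.degrees(np.arcsin(off/rho)); r=np.sqrt(rho**2-off**2)
    F=np.array(s['contact_force']); tau=(d[0]*F[1]-d[1]*F[0])/1000
    tip=np.array(s['tcp_pos'])+166*M[:,2]
    print('t',round(s['time'],2),'fing rho',rho.round(1),'a',a.round(1),'-> spoke th_w',th.round(1),'r',r.round(1),'phi',phi.round(1),'F',F.round(1),'tau on tool',tau.round(3),'tipz',tip[2].round(1),'tilt',M[:2,2].round(3))
def goto(xy,tipz,phi):
    s=manip.get_state();M=R.from_quat(s['tool_rot']).as_matrix();p=np.array(s['tcp_pos'])+166*M[:,2]
    a=np.degrees(np.arctan2(M[1,1],M[0,1]))
    d=np.array([*xy,tipz])-p
    ph=np.radians(a);tx=np.array([-np.sin(ph),np.cos(ph)]);ty=np.array([np.cos(ph),np.sin(ph)])
    print('units x %.2f y %.2f z %.2f turn %.2f'%(tx@d[:2]/25,ty@d[:2]/25,-d[2]/25,((a-phi)+180)%360-180),'tip',p.round(1),'phi',a.round(1))
E
python3 - <<'E'
from h import *
c=cap('top')
for u,v in [(478,270),(483,300),(490,308),(515,305),(500,268),(510,284)]: print(u,v,px(c,u,v).round(1))
goto(fin(105,70,25),130,-75)
print(fin(105,70,25))
E
```

```text
478 270 [ 529.2 -217.3   31.8]
483 300 [ 478.5 -223.1   30.5]
490 308 [ 464.9 -234.2   29.6]
515 305 [ 469.2 -256.5   92.8]
500 268 [ 527.9 -237.3   90.8]
510 284 [ 501.6 -246.3  107.5]
units x -6.73 y -0.17 z -0.93 turn 65.65 tip [539.   -8.4 106.8] phi -9.3
[ 507.5308125  -173.81471603]
```

Call:
carry_out(deltas="0 0 -0.4 6.5 -1; 0 0 -0.4 6.5 -1; 0 0 -0.2 6.5 -1; 0 0 0 6.5 -1; 0 0 0 6.5 -1; 0 0 0 6.5 -1; 0 0 0 6.5 -1; 0 0 0 6.5 -1; 0 0 0 6.5 -1; 0 0 0 4 -1; 0 0 0 0 -1")

```text
time: 9.82
tcp_pos: [536.7, -10.4, 286.4]
tool_rot: [0.991, 0.131, -0.007, -0.009]
contact_force: [-0.0, 0.4, -0.5]
width: 16.5
```

Run:
```python
from h import *
goto(fin(105,70,25),130,-75)
print(manip.get_state()['qpos'].round(2),manip.get_state()['width'])
```

```text
units x -2.74 y 6.15 z -0.38 turn 0.01 tip [533.9  -7.7 120.5] phi -75.0
[-0.24  0.46  1.61  0.01  1.09  1.06] 16.49892645031269
```

Call:
carry_out(deltas="-0.2 0.4 -0.2 0 -1; -0.3 0.7 -0.2 0 -1; -0.3 0.7 0 0 -1; -0.3 0.7 0 0 -1; -0.3 0.7 0 0 -1; -0.3 0.7 0 0 -1; -0.3 0.7 0 0 -1; -0.3 0.6 0 0 -1; -0.2 0.4 0 0 -1; 0 0 0 0 -1")

```text
time: 10.65
tcp_pos: [510.7, -174.6, 292.4]
tool_rot: [0.989, 0.144, -0.01, -0.01]
contact_force: [-0.2, 0.0, -0.4]
width: 0.6
```

Run:
```python
from h import *
goto(fin(105,70,25),130,-75);wheel()
print(manip.get_state()['width'])
cap('side','s4.png');cap('wrist','w4.png')
```

```text
units x 0.01 y 0.09 z -0.14 turn 1.54 tip [ 506.7 -171.7  126.5] phi -73.5
t 10.65 fing rho 76.2 a 85.9 -> spoke th_w 97.2 r 74.7 phi -73.5 F [-0.2  0.  -0.4] tau on tool 0.017 tipz 126.5 tilt [-0.024  0.018]
0.6164719589691526
```

View pics/s4.png

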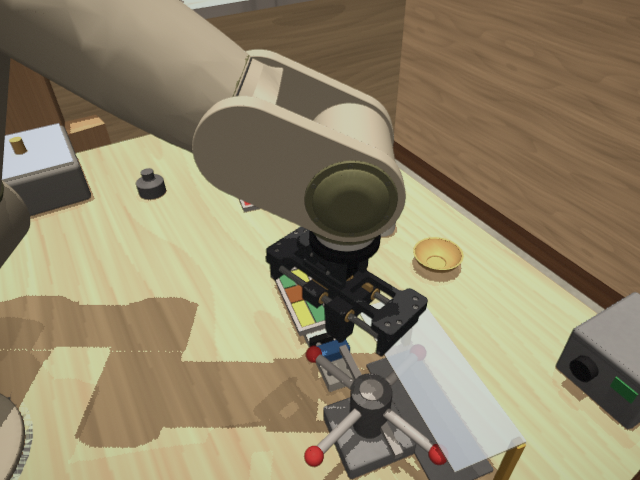

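View pics/w4.png

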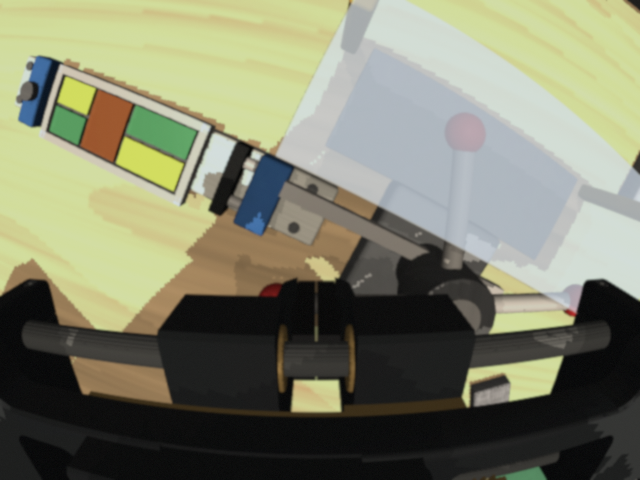

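Call:
carry_out(deltas="0 0.35 0.3 0.6 -1; 0 0 0.5 0 -1; 0 0 0.5 0 -1; 0 0 0.5 0 -1; 0 0 0.2 0 -1; 0 0 0 0 -1")

```text
time: 11.25
tcp_pos: [513.5, -179.0, 238.6]
tool_rot: [0.99, 0.142, -0.01, -0.011]
contact_force: [-0.9, 0.2, 0.1]
width: 0.4
```

Run:
```python
from h import *
goto(fin(105,65,15),73,-75);wheel()
cap('side','s5.png');cap('top','t5.png')
# constant row for arc
import math
r,off=65,15
for dth in (2,3,4):
    a=fin(100,r,off);b=fin(100+dth,r,off);ph=np.radians(-80)
    d=b-a;print(dth,'row x %.3f y %.3f'%(np.array([-np.sin(ph),np.cos(ph)])@d/25,np.array([np.cos(ph),np.sin(ph)])@d/25))
```

```text
units x -0.46 y 0.08 z -0.02 turn 1.29 tip [ 509.6 -176.    72.6] phi -73.7
t 11.25 fing rho 72.2 a 83.3 -> spoke th_w 95.3 r 70.6 phi -73.7 F [-0.9  0.2  0.1] tau on tool 0.066 tipz 72.6 tilt [-0.023  0.018]
2 row x -0.091 y -0.019
3 row x -0.137 y -0.028
4 row x -0.183 y -0.036
```

View pics/s5.png

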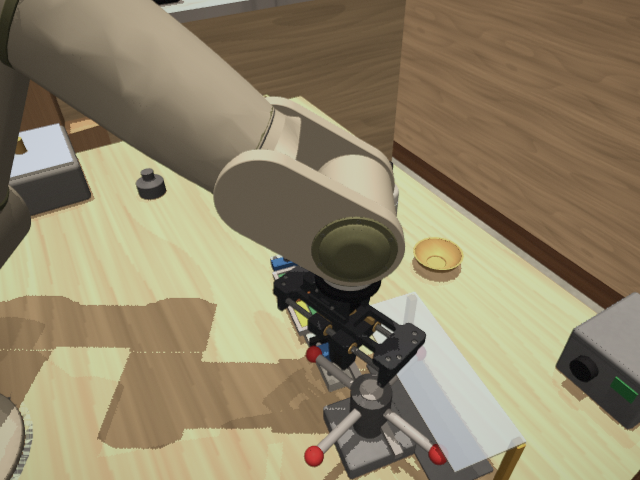

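Call:
carry_out(deltas="-0.2 0.05 0 1 -1; -0.2 0.03 0 0 -1; -0.1 0 0 0 -1; -0.1 0 0 0 -1")

```text
time: 11.68
tcp_pos: [500.4, -184.5, 241.3]
tool_rot: [0.991, 0.132, -0.005, -0.01]
contact_force: [10.5, 3.4, -8.5]
width: 0.2
```

Run:
```python
from h import *
goto(fin(105,65,15),73,-75);wheel()
```

```text
units x 0.04 y -0.00 z 0.09 turn 0.15 tip [ 498.3 -181.5   75.3] phi -74.8
t 11.68 fing rho 66.3 a 92.7 -> spoke th_w 105.8 r 64.6 phi -74.8 F [10.5  3.4 -8.5] tau on tool -0.703 tipz 75.3 tilt [-0.013  0.018]
```

Call:
carry_out(deltas="-0.17 -0.03 0.03 -3 -1; -0.17 -0.03 0.03 -3 -1; -0.17 -0.03 0.03 -3 -1; -0.17 -0.03 0.02 -3 -1; -0.17 -0.03 0 -3 -1; -0.17 -0.03 0 -3 -1")

```text
time: 12.18
tcp_pos: [477.3, -188.4, 241.7]
tool_rot: [0.957, 0.29, 0.009, -0.007]
contact_force: [10.4, 5.0, -8.6]
width: 0.2
```

```bash
cat >> h.py <<'E'
def aim(dth=0,r=65,tipz=73):
    wheel()
    s=manip.get_state();M=R.from_quat(s['tool_rot']).as_matrix();p=(np.array(s['tcp_pos'])+155*M[:,2])
    d=p[:2]-W; rho=np.hypot(*d);th=np.degrees(np.arctan2(d[1],d[0])+np.arcsin(15/rho))
    goto(fin(th+dth,r,15)-11*M[:2,2]*-1,tipz,th+dth+180)
E
python3 - <<'E'
from h import *
aim()
E
```

```text
t 12.18 fing rho 66.1 a 109.5 -> spoke th_w 122.6 r 64.4 phi -56.3 F [10.4  5.  -8.6] tau on tool -0.762 tipz 75.7 tilt [0.014 0.018]
units x 0.00 y -0.03 z 0.11 turn 1.13 tip [ 479.6 -185.4   75.7] phi -56.3
```

Call:
carry_out(deltas="-0.17 -0.04 0.06 -2.6 -1; -0.17 -0.04 0.06 -2.6 -1; -0.17 -0.04 0.06 -2.6 -1; -0.17 -0.04 0.06 -2.6 -1; -0.17 -0.04 0.06 -2.6 -1; -0.17 -0.04 0.06 -2.6 -1; -0.17 -0.04 0.06 -2.6 -1; -0.17 -0.04 0.06 -2.6 -1; -0.17 -0.04 0.06 -2.6 -1; -0.17 -0.04 0.06 -2.6 -1")

```text
time: 13.02
tcp_pos: [444.8, -206.7, 240.3]
tool_rot: [0.862, 0.507, 0.029, 0.006]
contact_force: [5.6, 10.5, 9.1]
width: 0.4
```

Run:
```python
from h import *
aim()
```

```text
t 13.02 fing rho 65.1 a 137.3 -> spoke th_w 150.6 r 63.3 phi -29.1 F [ 5.6 10.5  9.1] tau on tool -0.752 tipz 74.6 tilt [0.057 0.019]
units x 0.00 y -0.07 z 0.07 turn 0.26 tip [ 454.3 -203.6   74.6] phi -29.1
```

Call:
carry_out(deltas="-0.17 -0.05 0.03 -2.8 -1; -0.17 -0.05 0.03 -2.8 -1; -0.17 -0.05 0.03 -2.8 -1; -0.17 -0.05 0.03 -2.8 -1; -0.17 -0.05 0.03 -2.8 -1; -0.17 -0.05 0.03 -2.8 -1; -0.17 -0.05 0.03 -2.8 -1; -0.17 -0.05 0.03 -2.8 -1; -0.17 -0.05 0.03 -2.8 -1; -0.17 -0.05 0.03 -2.8 -1")

```text
time: 13.85
tcp_pos: [424.2, -237.9, 239.4]
tool_rot: [0.705, 0.708, 0.04, 0.022]
contact_force: [4.7, 10.5, 4.7]
width: 0.3
```

Run:
```python
from h import *
aim()
c=cap('top','t6.png');cap('side','s6.png')
```

```text
t 13.85 fing rho 65.3 a 167.5 -> spoke th_w 180.7 r 63.5 phi 0.2 F [ 4.7 10.5  4.7] tau on tool -0.736 tipz 74.1 tilt [0.088 0.027]
units x -0.00 y -0.06 z 0.04 turn -0.57 tip [ 438.8 -233.4   74.1] phi 0.2
```

View pics/s6.png

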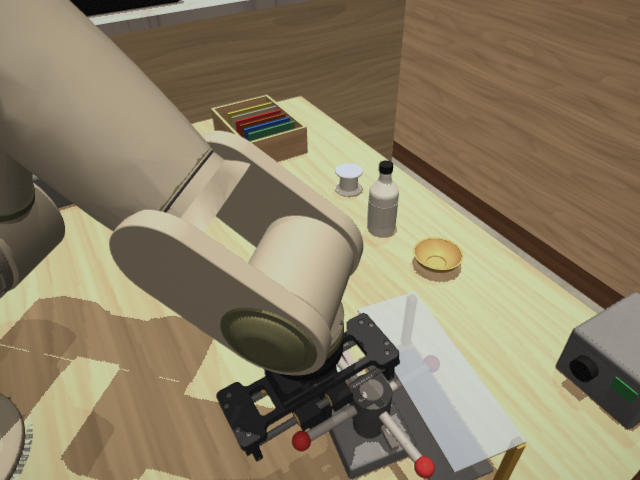

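View pics/t6.png

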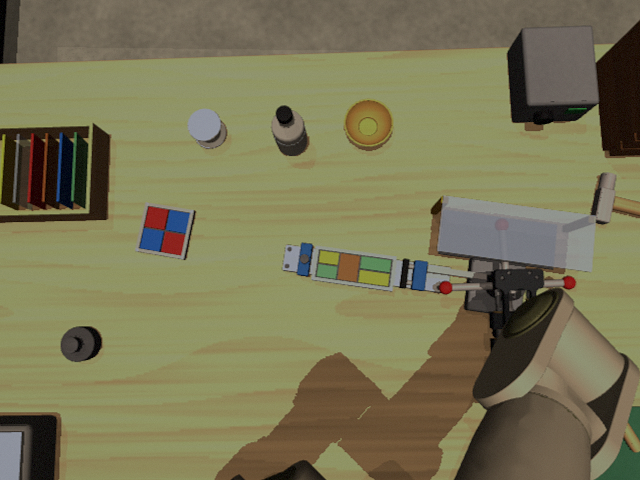

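Call:
carry_out(deltas="-0.17 -0.05 0.03 -2.8 -1; -0.17 -0.05 0.03 -2.8 -1; -0.17 -0.05 0.03 -2.8 -1; -0.17 -0.05 0.03 -2.8 -1; -0.17 -0.05 0.03 -2.8 -1; -0.17 -0.05 0.03 -2.8 -1; -0.17 -0.05 0.03 -2.8 -1; -0.17 -0.05 0.03 -2.8 -1")

```text
time: 14.62
tcp_pos: [420.9, -266.6, 238.1]
tool_rot: [0.547, 0.836, 0.044, 0.029]
contact_force: [1.2, 9.4, 5.4]
width: 0.2
```

Run:
```python
from h import *
aim()
```

```text
t 14.62 fing rho 66.7 a -169.6 -> spoke th_w -156.6 r 65.0 phi 23.6 F [1.2 9.4 5.4] tau on tool -0.599 tipz 73.0 tilt [0.097 0.042]
units x -0.00 y 0.00 z -0.00 turn 0.18 tip [ 436.9 -259.5   73. ] phi 23.6
```

Call:
carry_out(deltas="0.3 0 0 0 -1; 0.1 0 -0.4 0 -1; 0 0 -0.6 3 -1; 0 0 -0.6 6 -1; 0 0 -0.6 6.5 -1; 0 0 0 6.5 -1; 0 0 0 6.5 -1; 0 0 0 6.5 -1; 0 0 0 6.5 -1; 0 0 0 6.5 -1; 0 0 0 6.5 -1; 0 0 0 6.5 -1")

```text
time: 15.62
tcp_pos: [406.0, -256.8, 307.2]
tool_rot: [0.909, 0.414, 0.053, 0.008]
contact_force: [-0.5, 0.2, 1.3]
width: 0.3
```

Run:
```python
from h import *
wheel();goto(fin(113.4,65,27),125,-66.6)
```

```text
t 15.62 fing rho 79.4 a -176.8 -> spoke th_w -165.9 r 78.0 phi -41.1 F [-0.5  0.2  1.3] tau on tool -0.016 tipz 142.2 tilt [0.104 0.029]
units x 4.27 y 0.36 z 0.69 turn 25.46 tip [ 423.3 -252.   142.2] phi -41.1
```

Call:
carry_out(deltas="0 0 0 6.5 -1; 0 0 0 6.5 -1; 0 0 0 6.5 -1; 0 0 0 3 -1; 0 0 0 0 -1")

```text
time: 16.03
tcp_pos: [403.9, -255.4, 312.6]
tool_rot: [0.976, 0.213, 0.055, 0.001]
contact_force: [0.6, 0.4, 0.6]
width: 0.7
```

Run:
```python
from h import *
wheel();goto(fin(113.4,65,27),125,-66.6)
```

```text
t 16.03 fing rho 81.1 a -177.1 -> spoke th_w -166.4 r 79.7 phi -65.5 F [0.6 0.4 0.6] tau on tool -0.033 tipz 147.6 tilt [0.108 0.022]
units x 4.10 y -1.40 z 0.90 turn 1.11 tip [ 421.7 -251.8  147.6] phi -65.5
```

Call:
carry_out(deltas="0.4 -0.14 0 0 -1; 0.6 -0.2 0 0 -1; 0.6 -0.2 0 0 -1; 0.6 -0.2 0 0.5 -1; 0.6 -0.2 0 0.5 -1; 0.6 -0.2 0 0 -1; 0.5 -0.2 0 0 -1; 0.1 0 0 0 -1; 0 0 0 0 -1")

```text
time: 16.78
tcp_pos: [480.6, -179.8, 329.7]
tool_rot: [0.977, 0.207, 0.057, 0.005]
contact_force: [-0.3, -0.7, -0.3]
width: 0.4
```

Run:
```python
from h import *
wheel();goto(fin(113.4,65,27),120,-66.6)
c=cap('side','s7.png');cap('wrist','w7.png')
```

```text
t 16.78 fing rho 70.4 a 92.8 -> spoke th_w 105.1 r 68.8 phi -66.2 F [-0.3 -0.7 -0.3] tau on tool 0.025 tipz 164.7 tilt [0.113 0.014]
units x 0.04 y 0.02 z 1.79 turn 0.45 tip [ 499.3 -177.4  164.7] phi -66.2
```

View pics/s7.png

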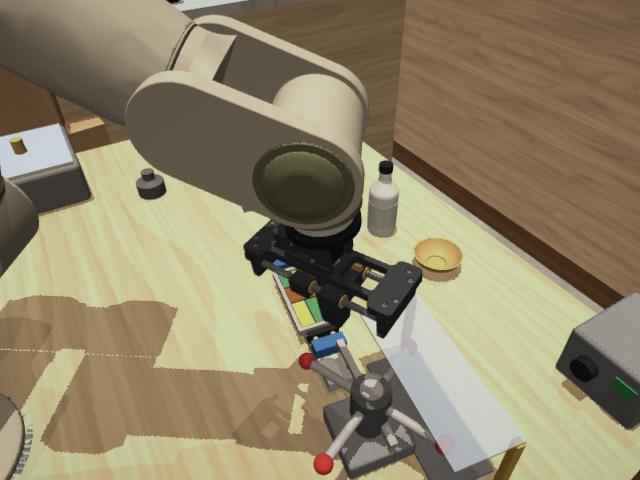

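View pics/w7.png

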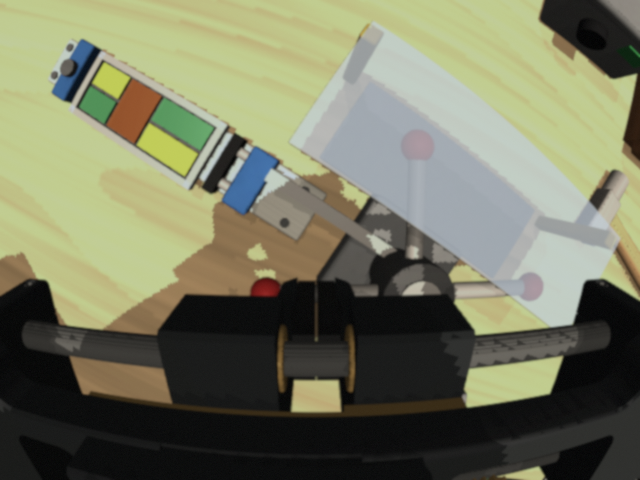

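```bash
cat >> h.py <<'E'
def goto(xy,tipz,phi):
    s=manip.get_state();M=R.from_quat(s['tool_rot']).as_matrix();p=np.array(s['tcp_pos'])+166*M[:,2]
    a=np.degrees(np.arctan2(M[1,1],M[0,1]))
    d=M.T@(np.array([*xy,tipz])-p)/25
    print('units x %.2f y %.2f z %.2f turn %.2f'%(*d,((a-phi)+180)%360-180),'tip',p.round(1),'phi',a.round(1))
E
python3 - <<'E'
from h import *
goto(fin(113.4,65,28),115,-66.6)
goto(fin(113.4,65,27),72,-66.6)
E
```

```text
units x -0.11 y -0.05 z 1.98 turn 0.37 tip [ 498.9 -177.9  164.5] phi -66.2
units x -0.34 y -0.11 z 3.68 turn 0.37 tip [ 498.9 -177.9  164.5] phi -66.2
```

Call:
carry_out(deltas="-0.1 -0.05 0.5 0.3 -1; -0.1 -0.05 0.6 0 -1; -0.1 0 0.6 0 -1; 0 0 0.6 0 -1; 0 0 0.6 0 -1; 0 0 0.5 0 -1; 0 0 0.2 0 -1; 0 0 0 0 -1")

```text
time: 17.55
tcp_pos: [478.3, -184.9, 236.9]
tool_rot: [0.978, 0.201, 0.057, 0.006]
contact_force: [-0.5, -0.1, 0.8]
width: 0.5
```

Run:
```python
from h import *
wheel();goto(fin(113.4,65,15),72,-66.6)
```

```text
t 17.55 fing rho 64.9 a 94.9 -> spoke th_w 108.3 r 63.1 phi -66.8 F [-0.5 -0.1  0.8] tau on tool 0.036 tipz 72.0 tilt [0.114 0.011]
units x -0.27 y -0.15 z -0.03 turn -0.24 tip [ 497.2 -183.1   72. ] phi -66.8
```

Call:
carry_out(deltas="-0.27 -0.1 0 0 -1; -0.32 -0.09 0.02 -5.5 -1; -0.32 -0.08 0.02 -5.5 -1; -0.32 -0.08 0.02 -5.5 -1; -0.32 -0.08 0.02 -5.5 -1")

```text
time: 17.97
tcp_pos: [443.1, -196.8, 235.9]
tool_rot: [0.918, 0.389, 0.065, 0.027]
contact_force: [13.6, 3.6, -3.8]
width: 0.5
```

Run:
```python
from h import *
aim()
```

```text
t 17.97 fing rho 62.9 a 125.6 -> spoke th_w 139.4 r 61.1 phi -44.3 F [13.6  3.6 -3.8] tau on tool -0.83 tipz 71.5 tilt [0.14 0.  ]
units x -0.00 y -0.15 z -0.07 turn -3.72 tip [ 466.4 -196.7   71.5] phi -44.3
```

Call:
carry_out(deltas="-0.32 -0.12 -0.02 -6.5 -1; -0.32 -0.12 -0.02 -6.5 -1; -0.32 -0.12 0 -6.5 -1; -0.32 -0.1 0 -6 -1; -0.32 -0.1 0 -6 -1")

```text
time: 18.38
tcp_pos: [411.7, -222.3, 236.6]
tool_rot: [0.769, 0.634, 0.061, 0.05]
contact_force: [9.8, 8.1, -2.2]
width: 0.2
```

Run:
```python
from h import *
aim()
```

```text
t 18.38 fing rho 70.4 a 158.7 -> spoke th_w 171.0 r 68.8 phi -11.1 F [ 9.8  8.1 -2.2] tau on tool -0.783 tipz 72.7 tilt [0.156 0.   ]
units x 0.01 y 0.15 z 0.01 turn -2.04 tip [ 437.6 -222.3   72.7] phi -11.1
```

Call:
carry_out(deltas="-0.3 0 0 -6.5 -1; -0.3 -0.02 0 -6 -1; -0.3 -0.03 0 -6 -1; 0 0 0 0 -1")

```text
time: 18.72
tcp_pos: [406.1, -242.9, 236.8]
tool_rot: [0.649, 0.757, 0.054, 0.055]
contact_force: [0.8, 0.1, -0.1]
width: 0.3
```

Run:
```python
from h import *
aim()
c=cap('top','t8.png')
cv2.imwrite('pics/t8c.png',cv2.resize(c['img'][230:300,270:460],None,fx=4,fy=4,interpolation=cv2.INTER_CUBIC))
```

```text
t 18.72 fing rho 72.0 a 174.6 -> spoke th_w 186.6 r 70.4 phi 8.9 F [ 0.8  0.1 -0.1] tau on tool -0.013 tipz 72.8 tilt [0.153 0.011]
units x -0.01 y 0.21 z 0.03 turn 2.22 tip [ 431.5 -241.    72.8] phi 8.9
```

View pics/t8c.png

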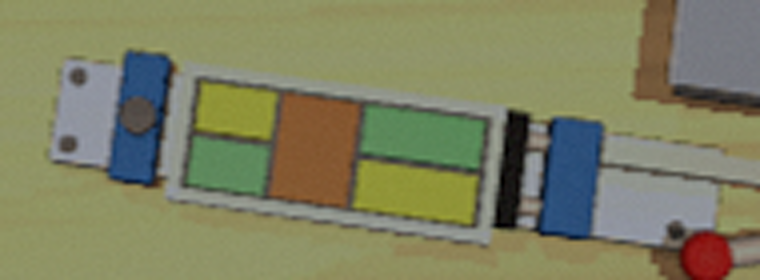

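```bash
cat >> h.py <<'E'
O=np.array([540.2,-5.8]);yv=np.array([np.cos(np.radians(81)),np.sin(np.radians(81))]);xv=np.array([yv[1],-yv[0]])
jf=lambda p:np.array([(p[:2]-O)@xv,(p[:2]-O)@yv]).round(1)
E
python3 - <<'E'
from h import *
c=cap('top')
f=lambda u,v,h:jf(pxplane(c,*cr(u,v,270,230),h))
print('panel front',f(182,66,32),f(166,200,32),'back',f(509,106,32),f(491,244,32))
print('stop face',f(170,62,38),f(155,184,38))
print('pad front',f(510,110,40),f(496,226,40),'jaw front',f(552,117,40),f(540,234,40))
E
```

```text
panel front [25.4 70. ] [-32.7  68.7] back [ 27.2 -71.5] [-32.3 -71. ]
stop face [25.8 75. ] [-26.9  73.9]
pad front [ 24.7 -71.4] [-24.9 -71.5] jaw front [ 24.1 -89.4] [-25.7 -90.2]
```

Call:
carry_out(deltas="-0.22 0.05 0 -4 -1; -0.22 0.03 0 -4 -1; -0.22 0.02 0 -4 -1; -0.22 0.02 0 -4 -1; -0.22 0.02 0 -4 -1")

```text
time: 19.23
tcp_pos: [412.5, -263.5, 236.8]
tool_rot: [0.508, 0.858, 0.047, 0.051]
contact_force: [-9.0, 5.3, 0.3]
width: 0.3
```

Run:
```python
from h import *
aim()
```

```text
t 19.23 fing rho 69.0 a -170.6 -> spoke th_w -158.1 r 67.4 phi 28.9 F [-9.   5.3  0.3] tau on tool -0.464 tipz 72.4 tilt [0.135 0.028]
units x -0.01 y 0.10 z -0.01 turn 6.96 tip [ 434.9 -258.8   72.4] phi 28.9
```

Call:
carry_out(deltas="-0.2 -0.04 0 -1 -1; -0.2 -0.04 0 -1 -1; -0.2 -0.04 0 -2 -1; -0.2 -0.04 0 -2 -1")

```text
time: 19.57
tcp_pos: [417.8, -279.1, 236.9]
tool_rot: [0.463, 0.884, 0.048, 0.047]
contact_force: [-2.0, 8.5, -0.2]
width: 0.3
```

Run:
```python
from h import *
aim()
```

```text
t 19.57 fing rho 68.6 a -158.9 -> spoke th_w -146.3 r 66.9 phi 34.9 F [-2.   8.5 -0.2] tau on tool -0.594 tipz 72.4 tilt [0.127 0.042]
units x -0.00 y 0.08 z -0.01 turn 1.11 tip [ 438.9 -272.1   72.4] phi 34.9
```

Call:
carry_out(deltas="-0.16 -0.02 0 -2.6 -1; -0.16 -0.02 0 -2.6 -1; -0.16 -0.02 0 -2.6 -1; -0.16 -0.02 0 -2.6 -1")

```text
time: 19.9
tcp_pos: [423.6, -290.1, 236.8]
tool_rot: [0.38, 0.923, 0.047, 0.043]
contact_force: [-6.6, 2.9, 1.5]
width: 0.3
```

Run:
```python
from h import *
aim()
c=cap('top','t9.png')
cv2.imwrite('pics/t9c.png',cv2.resize(c['img'][230:300,270:460],None,fx=4,fy=4,interpolation=cv2.INTER_CUBIC))
```

```text
t 19.9 fing rho 69.0 a -150.5 -> spoke th_w -138.0 r 67.4 phi 45.4 F [-6.6  2.9  1.5] tau on tool -0.398 tipz 72.2 tilt [0.115 0.054]
units x -0.01 y 0.10 z -0.02 turn 3.38 tip [ 442.7 -281.2   72.2] phi 45.4
```

View pics/t9c.png

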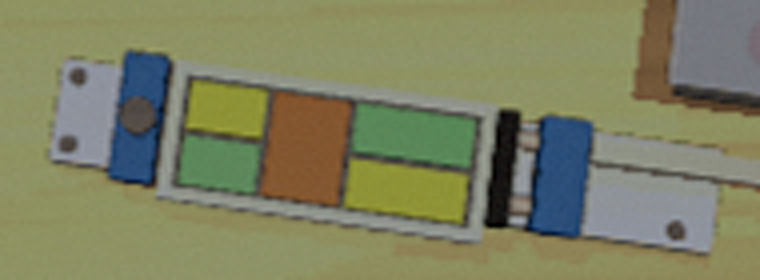

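Call:
carry_out(deltas="-0.16 -0.03 0 -0.8 -1; -0.16 -0.03 0 -1 -1; -0.16 -0.03 0 -1.6 -1")

```text
time: 20.2
tcp_pos: [429.1, -297.9, 237.0]
tool_rot: [0.353, 0.934, 0.048, 0.039]
contact_force: [-4.8, 5.6, 2.1]
width: 0.7
```

Run:
```python
from h import *
aim()
```

```text
t 20.2 fing rho 68.9 a -144.2 -> spoke th_w -131.6 r 67.2 phi 48.7 F [-4.8  5.6  2.1] tau on tool -0.505 tipz 72.2 tilt [0.107 0.063]
units x -0.00 y 0.09 z -0.02 turn 0.32 tip [ 446.9 -287.5   72.2] phi 48.7
```

Call:
carry_out(deltas="-0.16 -0.02 0 -2 -1; -0.16 -0.02 0 -2 -1; -0.16 -0.02 0 -2 -1")

```text
time: 20.45
tcp_pos: [435.2, -305.0, 237.0]
tool_rot: [0.303, 0.951, 0.048, 0.036]
contact_force: [-7.9, 3.5, 0.5]
width: 0.2
```

Run:
```python
from h import *
aim()
c=cap('top','t10.png')
cv2.imwrite('pics/t10c.png',cv2.resize(c['img'][230:300,270:460],None,fx=4,fy=4,interpolation=cv2.INTER_CUBIC))
```

```text
t 20.45 fing rho 69.0 a -137.9 -> spoke th_w -125.3 r 67.3 phi 54.7 F [-7.9  3.5  0.5] tau on tool -0.545 tipz 72.2 tilt [0.098 0.07 ]
units x -0.00 y 0.10 z -0.02 turn 0.03 tip [ 451.4 -293.4   72.2] phi 54.7
```

View pics/t10c.png

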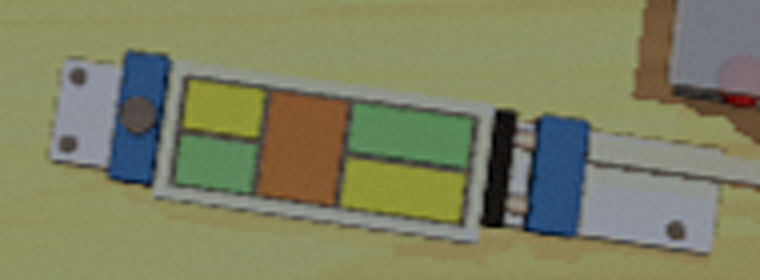

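```bash
cat >> h.py <<'E'
def proj(c,P):
    q=R.from_quat(c['attitude']).inv().apply(np.atleast_2d(P)-np.array(c['xyz']));K=np.array(c['intrinsics'])
    return np.c_[K[0,2]+K[0,0]*q[:,0]/-q[:,2],K[1,2]-K[1,1]*q[:,1]/-q[:,2]].astype(np.float32)
def prof(xs=(-22,-20,-18,-16,14,16,18,20,-4,-2,0,2),y0=-105,y1=80,h=40,f=None):
    ys=np.arange(y0,y1,.25);acc=0;n=4
    for k in range(n):
        c=manip.capture('top');im=c['img'].astype(np.float32)
        for x in xs:
            P=np.array([[*(O+xv*x+yv*y),h] for y in ys]);uv=proj(c,P)
            acc=acc+cv2.remap(im,uv[:,0].reshape(1,-1),uv[:,1].reshape(1,-1),cv2.INTER_LINEAR)[0]
    return ys,acc/(n*len(xs))
def cross(ys,s,lv,lo,hi):
    o=[]
    for i in range(len(ys)-1):
        if lo<=ys[i]<=hi and (s[i]-lv)*(s[i+1]-lv)<0: o.append(round(float(ys[i]+.25*(lv-s[i])/(s[i+1]-s[i])),2))
    return o
def squeeze(h=40):
    ys,a=prof(xs=(-4,-2,0,2,4,6),h=h)
    blue=a[:,0]-a[:,2]; br=a.sum(1)/3
    print('blue-edges jaw',cross(ys,blue,35,-105,-60),'bright edges pad',cross(ys,br,70,-100,-50),'stop blue',cross(ys,blue,35,60,80))
    return ys,a
E
python3 - <<'E'
from h import *
ys,a=squeeze()
for i in range(0,len(ys),8):
    if ys[i]<-55 or ys[i]>60: print(ys[i],a[i].round())
E
```

```text
blue-edges jaw [-83.81] bright edges pad [-85.85, -82.74, -74.41, -64.94] stop blue [75.68, 77.86]
-105.0 [108.  84.  65.]
-103.0 [118.  74.  39.]
-101.0 [119.  77.  42.]
-99.0 [120.  78.  43.]
-97.0 [121.  78.  43.]
-95.0 [121.  78.  43.]
-93.0 [120.  78.  43.]
-91.0 [120.  77.  43.]
-89.0 [120.  77.  42.]
-87.0 [118.  75.  41.]
-85.0 [87. 54. 27.]
-83.0 [68. 60. 54.]
-81.0 [135. 131. 128.]
-79.0 [153. 149. 145.]
-77.0 [145. 146. 142.]
-75.0 [94. 98. 95.]
-73.0 [20. 21. 23.]
-71.0 [17. 18. 21.]
-69.0 [17. 19. 22.]
-67.0 [14. 15. 18.]
-65.0 [64. 70. 68.]
-63.0 [127. 139. 134.]
-61.0 [137. 149. 145.]
-59.0 [108. 116. 115.]
-57.0 [69. 81. 77.]
61.0 [ 54. 126. 122.]
63.0 [ 55. 127. 123.]
65.0 [ 58. 112. 110.]
67.0 [65. 80. 82.]
69.0 [114. 121. 119.]
71.0 [139. 150. 145.]
73.0 [124. 134. 130.]
75.0 [83. 74. 64.]
77.0 [76. 49. 27.]
79.0 [73. 63. 59.]
```

Call:
carry_out(deltas="-0.16 -0.01 0 -2.2 -1; -0.16 -0.01 0 -2.2 -1; -0.16 -0.01 0 -2.2 -1")

```text
time: 20.95
tcp_pos: [442.1, -311.3, 237.0]
tool_rot: [0.25, 0.967, 0.047, 0.033]
contact_force: [-8.8, 0.7, 0.5]
width: 0.6
```

Run:
```python
from h import *
aim();squeeze()
```

```text
t 20.95 fing rho 69.2 a -131.5 -> spoke th_w -118.9 r 67.5 phi 61.1 F [-8.8  0.7  0.5] tau on tool -0.486 tipz 72.1 tilt [0.088 0.074]
units x -0.00 y 0.10 z -0.02 turn 0.05 tip [ 456.7 -298.9   72.1] phi 61.1
blue-edges jaw [-104.44, -83.07] bright edges pad [-85.04, -82.02, -74.01, -64.61] stop blue [75.86, 77.86]
```

Call:
carry_out(deltas="-0.17 -0.01 0 -2.4 -1; -0.17 -0.01 0 -2.4 -1; -0.17 -0.01 0 -2.4 -1; -0.17 -0.01 0 -2.4 -1")

```text
time: 21.48
tcp_pos: [452.9, -319.0, 237.0]
tool_rot: [0.17, 0.984, 0.045, 0.029]
contact_force: [-9.9, 0.2, 0.1]
width: 0.3
```

Run:
```python
from h import *
aim();squeeze()
```

```text
t 21.48 fing rho 69.7 a -122.3 -> spoke th_w -109.9 r 68.1 phi 70.5 F [-9.9  0.2  0.1] tau on tool -0.587 tipz 72.0 tilt [0.073 0.079]
units x -0.00 y 0.13 z -0.03 turn 0.42 tip [ 465.  -305.9   72. ] phi 70.5
blue-edges jaw [-103.33, -81.95] bright edges pad [-83.96, -81.01, -74.0, -64.58] stop blue [75.89, 77.85]
```

Call:
carry_out(deltas="-0.17 0.01 0 -2.4 -1; -0.17 0.01 0 -2.4 -1; -0.17 0.01 0 -2.4 -1; -0.17 0.01 0 -2.4 -1")

```text
time: 22.02
tcp_pos: [464.5, -324.4, 237.1]
tool_rot: [0.09, 0.995, 0.042, 0.025]
contact_force: [-10.9, -3.9, -1.6]
width: 0.5
```

Run:
```python
from h import *
aim();squeeze()
```

```text
t 22.02 fing rho 70.2 a -113.6 -> spoke th_w -101.3 r 68.6 phi 79.8 F [-10.9  -3.9  -1.6] tau on tool -0.594 tipz 71.9 tilt [0.057 0.078]
units x -0.00 y 0.15 z -0.03 turn 1.11 tip [ 474.  -311.4   71.9] phi 79.8
blue-edges jaw [-102.28, -80.9] bright edges pad [-82.89, -80.03, -73.91, -64.52] stop blue [75.89, 77.88]
```

Call:
carry_out(deltas="-0.18 0.03 0 -2.2 -1; -0.18 0.03 0 -2.2 -1; -0.18 0.03 0 -2.2 -1; -0.18 0.03 0 -2.2 -1")

```text
time: 22.55
tcp_pos: [477.1, -327.2, 237.3]
tool_rot: [0.017, 0.999, 0.037, 0.019]
contact_force: [-12.2, -7.1, -2.5]
width: 0.3
```

Run:
```python
from h import *
aim();squeeze()
```

```text
t 22.55 fing rho 70.3 a -104.9 -> spoke th_w -92.6 r 68.7 phi 88.2 F [-12.2  -7.1  -2.5] tau on tool -0.7 tipz 71.9 tilt [0.04  0.073]
units x -0.00 y 0.15 z -0.03 turn 0.81 tip [ 483.8 -315.    71.9] phi 88.2
blue-edges jaw [-101.18, -79.92] bright edges pad [-81.89, -78.94, -73.9, -64.52] stop blue [75.9, 77.89]
```

Call:
carry_out(deltas="0.2 0 0 0 -1; 0.3 0 0 0 -1; 0 0 -0.4 0 -1; 0 0 -0.7 0 -1; 0 0 -0.8 0 -1; 0 0 -0.8 0 -1; 0 0 -0.6 0 -1; 0 0 0 0 -1")

```text
time: 23.42
tcp_pos: [458.6, -332.3, 328.6]
tool_rot: [0.022, 0.999, 0.035, 0.022]
contact_force: [0.5, -0.3, 0.2]
width: 0.7
```

Run:
```python
from h import *
wheel();squeeze()
c=cap('side','s11.png');c=cap('top','t11.png')
cv2.imwrite('pics/t11c.png',cv2.resize(c['img'][230:300,270:460],None,fx=4,fy=4,interpolation=cv2.INTER_CUBIC))
```

```text
t 23.42 fing rho 82.0 a -116.0 -> spoke th_w -105.4 r 80.6 phi 87.6 F [ 0.5 -0.3  0.2] tau on tool 0.049 tipz 163.2 tilt [0.045 0.069]
blue-edges jaw [-101.15, -79.92] bright edges pad [-81.97, -78.89, -73.94, -64.5] stop blue [75.92, 77.83]
```

View pics/s11.png

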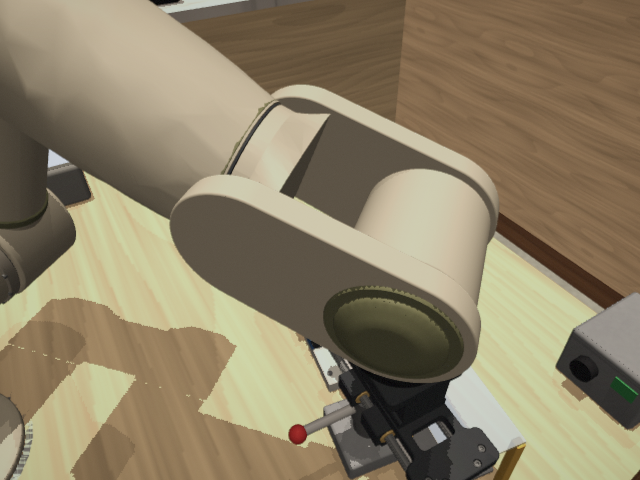

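View pics/t11.png

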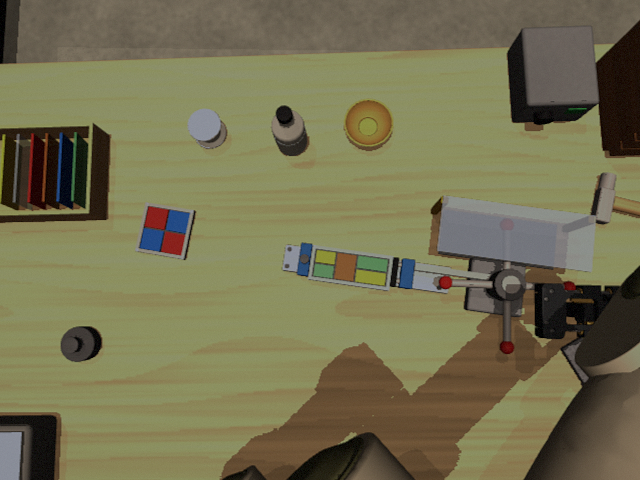

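View pics/t11c.png

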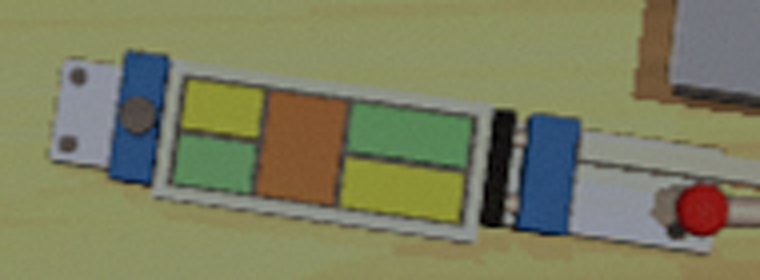

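Run:
```python
from h import *
print(manip.finish_job())
```

```text
the job is handed in; nothing more can be done
None
```

The long panel is on the bed against the blue end stop, clamped at an estimated 36–42 N, and the arm is clear of everything. I handed the job in at about 23.5 s of the 72 s allowed; it returned no verdict.

**Placing:** I laid the panel flat between jaw and stop, about 5 mm short of the stop, and let go of it before turning the wheel.

**Clamping:** I turned the wheel counter-clockwise with two successive spokes, about 255° in all. The last part went in small steps with a check after each.

**Last checks:**
- **Squeeze:** From the top camera, the pad was compressed about 3.45 mm, which at 12 N/mm is about 41–42 N. It did not change after I withdrew the finger.
- **Torque:** The rise in torque since the panel met the stop suggests a slightly lower squeeze, about 36 N. Both figures are inside the 22–75 N window. I judged it by the torque rise because the absolute readings were 0.1–0.2 N m below the values you gave.
- **Panel:** In the last pictures it is square to the bed and against the stop, with its centre at about jig y = +4 mm.
- **Other things:** Those I could see in the last top picture had not moved. The near hammer was partly hidden by the arm, so I did not confirm it by eye.
- **Tool tilt:** The tool leaned up to about 9° during the pushing and did not fully straighten. This did not affect the result.

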